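# Zero the gap dial of a bench sample mill and open it four clicks

### The job

Reset the gap of the small bench sample mill: turn the black gap dial on its top gently clockwise (seen from above) until it rests against its end stop, then turn it back counter-clockwise by exactly four clicks. Leave it in that click and then swing the clamp lever beside it all the way over, away from its starting side, to lock the setting. Do not force the dial against the stop and do not disturb the things standing around the mill.

Things in the scene. Friction and masses are not known exactly. Their poses are not given: they have to be found in the camera images.
- mill: Bench sample mill, a white flat housing 140 (x) x 230 (y) x 55 mm high, fixed to the worktop. Origin: centre of its underside; x points from its front (dark strip) to its back, y to its left, z up. On its top stand the gap dial (axis at x 0, y +55 mm) and the clamp lever (x 0, y -72 mm).
- dial_grip (a point): Point on the gap dial's vertical turning axis at the height to grip it, 103.5 mm above the worktop. Across a black disc (58 mm wide, top 22 mm below this point) stands a straight black bar, 16 mm wide, 50 mm long, its top 11.5 mm above this point. Turns with the dial: z up, x along the bar towards the white line, y across the bar. Up to 1.5 rad a grasp; it may be let go and regrasped.
- dial_mark (a point): White line on top of one half of the dial's bar, 16 mm from the axis; turns with the dial. Clicks: 18 a turn (20 degrees each). Each click resists with about 0.08 N m at first (an off-centre grip can add 0.1), and past its middle helps the turning and drops into the next; let go, the dial settles in the nearest click. Counter-clockwise seen from above is positive about z.
- dial_axis (a point): Fixed point on the dial's axis, on the mill's top, in an aluminium collar 70 mm wide, 18 mm high. Hidden in it is the hard clockwise end stop, at an unseen angle that differs each time, 1 to 5 clicks from the start. 0.28 to 0.35 N m is a sure, gentle feel of it; over 0.4 N m harms it (25 N at 24 mm). Its contact lies 2 degrees short of a click's middle: four clicks back from it are 78 degrees.
- clamp (a joint): Angle of the clamp lever, rad: near 0 when it leans to the front of the mill (its starting side), 1.0 when it is all the way over and leans to the back. It turns about the mill's y axis and stays where it is left; about 1.5 N at its knob moves it.
- clamp_tip (a point): Centre of the black ball, 26 mm across, at the end of the clamp lever. The lever is 42 mm long from its pivot, which lies 77 mm above the worktop in the middle of an aluminium block 70 x 50 x 25 mm on the mill's top; the ball's centre moves 40 mm from front to back along the mill's x, 114 mm above the worktop at both ends and 119 mm in between.
- vial_1_mid (a point): Centre of a loose screw-cap vial, 22 mm across and 59 mm high, standing near the mill; not to be disturbed.
- petri_dish: Loose flat glass dish, 60 mm across and 16 mm high, origin at the centre of its underside; not to be disturbed.
- crucible_1: Loose small crucible, 34 mm across and 36 mm high, origin at the centre of its underside; not to be disturbed.

How it is judged:
On the way, in this order (a step that is already met when the one before it is completed fails the run):
1. the dial rests against its clockwise end stop, in contact with at least 1.5 N (contact force between dial_pin and stop_lug above 1.5 N and y of stop_lug in the frame of dial_grip above 0.01 m), for 0.1 s.
2. the dial stands four clicks back from the stop, in its click (x of stop_lug in the frame of dial_grip above 0.02 m and y of stop_lug in the frame of dial_grip between -0.003 and 0.003 m), for 0.2 s.
3. the clamp lever is swung all the way over, the dial still in its click (all of step 2 and value of joint clamp above 0.9 rad), for 0.2 s.
At the end, for the whole second after the job is handed in: The dial rests four clicks counter-clockwise from its clockwise end stop (within about 7 degrees of the middle of that click), and the clamp lever is over at 0.9 rad or more, both let go (all of step 3); the robot touches nothing.
It fails at once if the dial is forced against its stop with more than 25 N at the stop contact (0.4 to 0.5 N m at the dial) (contact force between dial_pin and stop_lug above 25 N).
It fails at once if the vial is moved by more than 20 mm (distance of vial_1_mid from where it was at the start of the episode above 0.02 m).
It fails at once if the dish is moved by more than 20 mm (distance of petri_dish from where it was at the start of the episode above 0.02 m).
It fails at once if the crucible is moved by more than 20 mm (distance of crucible_1 from where it was at the start of the episode above 0.02 m).
It also fails if it takes over 72 s, if anything falls off the work surface, if the arm or the gripper's body presses on something with over 40 N, if the wrist force passes 120 N, or if a joint passes its speed limit or range.

### The arm

A 7-joint arm with a two-finger parallel gripper is mounted at the origin on a cart in front of the work surface, level with it; the furniture and walls round the work are solid. World frame = base frame: x ahead of the robot, y to its left, z up, the work surface at z = 0. Lengths are in m, angles in rad, forces in N, time in s.
With the tool pointing down it reaches from about 0.35 to 0.9 m from the base axis. Payload 8.1 kg.
Tool frame: the origin (TCP) lies at the very end of the fingers, on their centre line; the grasp point (between the pads) lies 19 mm behind it; z points along the fingers, y is the line along which they close (so a half turn about z gives the same grasp; the last joint's range is limited). The gripper opens to 92 mm and grips with 3 to 60 N. Pads are 19 mm wide; open, the fingers measure 130 mm over their backs; the gripper's body (75 mm by 190 mm) begins 47 mm behind the grasp point.
Start: joints at [1.035, 0.434, 0.025, 1.573, -0.012, 1.134, -0.075], TCP at [0.262, -0.567, 0.227] pointing down, gripper open.
Joint ranges: [-2.62, 2.62], [-0.44, 2.09], [-1.27, 1.32], [0.08, 2.57], [-1.32, 4.46], [0.12, 2], [-2.74, 2.74]. Speed limits (rad/s): [2.22, 2.22, 3.01, 3.01, 3.14, 3.14, 3.14].

### API

Orientations are given as a rotation vector (axis times angle).
In Python, from cell import readout, cams, job gives the robot as it stands.
- The arm moves only by the tool drive_tool, never from a script. Its argument "commands" is a list of rows, each a list of 3 entries, a list of its own where there are three numbers: the turn, a rotation vector about the tool's x, y, z in rad, then the shift along the tool's x, y, z in cm, then the gripper's target within -1 to 1 (fully open at 1, half-way at 0, shut at -1). A call has 1 to 20 rows; each row is the pose to reach, as a shift and turn from the pose commanded when the call began, along the tool's axes at that moment; what a row does not reach only later rows make up. A row lasts 1/12 s, in which the tool goes at most 41.7 mm and 7.16 degrees, less where a joint would pass 70% of its speed; a pose out of reach is approached as far as the arm can. A call with a gripper value outside its range is refused whole. The fingers move at their own pace and stop on an object; "newtons" is the grip in N (left out, the last holds). Time passes only in rows, so rows that repeat a pose let the fingers close. It gives the time, the measured TCP pose, the force, the opening and the grip force at its end, in the units of the state.
- readout.observe(): the state, without advancing time (a new reading comes with each control period).
- cams.get_image(name): name is "scene" or "top" or "wrist"; returns the picture (400x640x3 uint8, blue, green, red); there is no depth.
- cams.camera_info(name): a dict with "camera_matrix" (3x3 intrinsics, pixels), "R" (3x3) and "t" (3): a world point X has camera coordinates R X + t. Camera axes: x right, y down, z forward; pixel columns grow to the right and rows downward; lengths in m; the calibration is good to about 2 mm. A picture is of the moment at which its call begins: read the wrist's pose just before it. camera_info takes no time and is no camera call; for the wrist camera it gives the pose at the moment of the call.
- job.sign_off(): hands the job in; it is judged then, once.
The state is a dict: "clock": time; "joints": joint angles; "dq": joint speeds; "joint_efforts": joint torques, N m; "position": TCP position; "ee_rot": TCP orientation; "force": force on the tool from outside, world axes, zero at the start; "ft_torque": the same for the moment, N m; "width": opening from 0.0 (shut) to 1.0 (fully open); "gripper_force": force on a finger pad.
Only numpy, scipy, OpenCV 4.12 (cv2) and the standard library are available. Lean on these libraries where they do the work, as an engineer would, in place of code of your own. Each camera call takes 0.05 s, during which the arm holds its last target. There are 200 camera calls.

## Working session

There is one attempt and no reset: what is moved stays moved. The work goes in short steps, Python scripts to look and compute and a tool call to move; the robot and the scene stay as the last step left them, time stands still between calls to the robot, and variables do not carry over. Pictures are saved under pics/ and viewed, at most 10 in all, crops included, and the job is handed in when it is done.

Besides the shell and the picture viewer there is one more tool, called after "Request:" by a JSON object that holds its "fn" and its "kwargs". drive_tool: Moves the arm, as the interface text tells. Its arguments: {"type":"object","properties":{"commands":{"type":"array"},"newtons":{"type":"number"}},"required":["commands"]}

```bash
mkdir -p pics; ls; python3 - <<'E'
from cell import readout,cams
import cv2
s=readout.observe()
for k,v in s.items(): print(k,v)
for n in("scene","top"):
    im=cams.get_image(n); cv2.imwrite(f"pics/{n}0.png",im)
    c=cams.camera_info(n); print(n,c)
E
```

```text
pics
clock 0.0
joints [ 1.03540908  0.43523544  0.02498205  1.57409567 -0.01157604  1.13397283
 -0.07511277]
dq [ 0.00092228 -0.00104951  0.00035406 -0.00041407  0.00109517  0.00037715
  0.00265151]
joint_efforts [ 1.98068547e-04 -6.67855239e+01  9.85229574e-01 -3.14456785e+01
 -6.04183367e-02  4.27922665e-02  1.64908761e-04]
position [ 0.26185232 -0.56694849  0.22593789]
ee_rot [-3.06690120e+00 -6.74084856e-01  7.82916371e-04]
force [ 0.094605   -0.58205518 -0.9503369 ]
ft_torque [ 0.03642521 -0.02608432  0.02661673]
gripper_force 0.0
width 1.0001750251127495
scene {'camera_matrix': array([[477.19657857,   0.        , 321.47572965],
       [  0.        , 477.19657857, 204.33601611],
       [  0.        ,   0.        ,   1.        ]]), 'R': array([[-0.56895956, -0.82233884, -0.0066213 ],
       [-0.59843599,  0.41954138, -0.68253893],
       [ 0.56405618, -0.38437462, -0.73081925]]), 't': array([0.32205719, 0.37909569, 0.80074687])}
top {'camera_matrix': array([[449.58548577,   0.        , 313.82636066],
       [  0.        , 449.58548577, 192.40996639],
       [  0.        ,   0.        ,   1.        ]]), 'R': array([[ 0.01024837, -0.99994175,  0.00338533],
       [-0.99769657, -0.01045227, -0.06702469],
       [ 0.06705617, -0.00269064, -0.99774557]]), 't': array([0.00893551, 0.54615945, 1.19210126])}
```

View pics/top0.png

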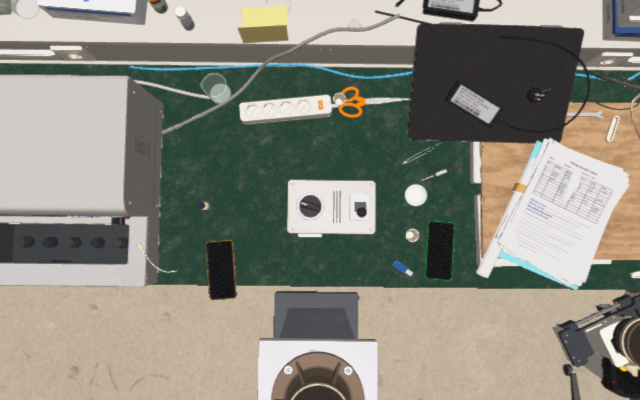

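View pics/scene0.png

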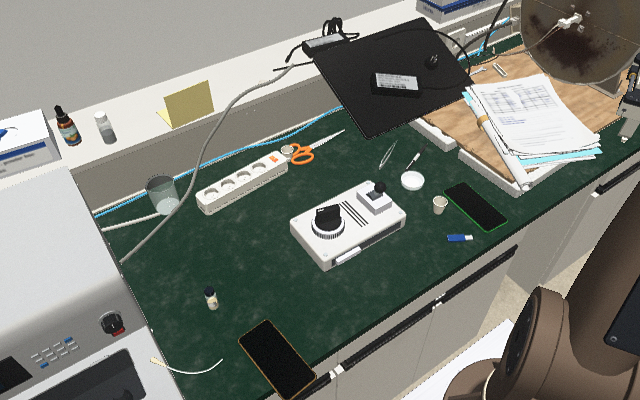

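The top view shows the mill at about (332,207), with the dial near (311,206) and the clamp near (361,209). The vial is at (205,206), the dish at (416,195) and the crucible at (412,235). The scene view has the dial at (328,220) and the clamp ball at (379,188).

```bash
cat > h.py <<'E'
import numpy as np,cv2
from cell import readout,cams
def ray(c,uv,z):
    K,R,t=c["camera_matrix"],c["R"],c["t"]
    o=-R.T@t; d=R.T@np.linalg.solve(K,[uv[0],uv[1],1]); return o+d*(z-o[2])/d[2]
def proj(c,X):
    p=c["camera_matrix"]@(c["R"]@np.asarray(X)+c["t"]); return p[:2]/p[2]
E
python3 - <<'E'
from h import *
im=cv2.imread("pics/top0.png"); c=cams.camera_info("top")
m=np.zeros(im.shape[:2],np.uint8); sub=im[170:245,275:390]
m[170:245,275:390]=(sub.min(2)>120)*255
cs,_=cv2.findContours(m,cv2.RETR_EXTERNAL,cv2.CHAIN_APPROX_NONE)
k=max(cs,key=cv2.contourArea)
r=cv2.minAreaRect(k); print(r)
for p in cv2.boxPoints(r): print(p,ray(c,p,.055))
for n,uv,z in(("vial",(205,206),.03),("dish",(416,195),.008),("cruc",(412,235),.03),("dial",(311,206),.1),("ball",(361,211),.114)): print(n,ray(c,uv,z))
a=cv2.resize(im[165:250,270:400],None,fx=5.5,fy=5.5,interpolation=cv2.INTER_CUBIC)
b=cv2.imread("pics/scene0.png")[165:275,280:420]
cv2.imwrite("pics/crop0.png",np.vstack([a[:,:700],])); 
E
```

```text
((330.9999694824219, 207.99998474121094), (55.99999237060547, 87.99998474121094), 90.0)
[286.99997 179.99998] [0.57535784 0.08516887 0.055     ]
[374.99997 179.99998] [ 0.57779113 -0.14502873  0.055     ]
[374.99997 235.99998] [ 0.43187893 -0.14519284  0.055     ]
[286.99997 235.99998] [0.42956211 0.08309156 0.055     ]
vial [0.50601035 0.30356999 0.03      ]
dish [ 0.54258698 -0.26302675  0.008     ]
cruc [ 0.43481069 -0.24680978  0.03      ]
dial [0.50635477 0.02154472 0.1       ]
ball [ 0.49475473 -0.10227291  0.114     ]
```

View pics/crop0.png

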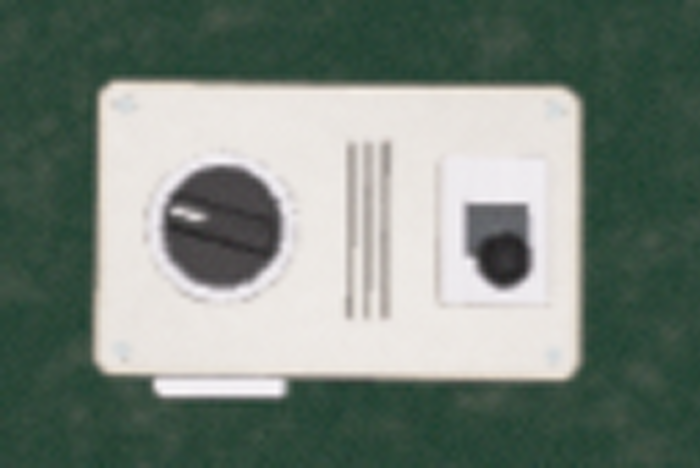

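```bash
cat >> h.py <<'E'
from scipy.spatial.transform import Rotation as Ro
def go(p,yang,s=None):
    """turn(rad) and shift(cm) in tool axes to TCP p, tool down, tool y at world angle yang deg"""
    s=s or readout.observe(); R0=Ro.from_rotvec(s["ee_rot"])
    a=np.radians(yang); y=np.array([np.cos(a),np.sin(a),0]); z=np.array([0,0,-1.]); x=np.cross(y,z)
    R1=Ro.from_matrix(np.c_[x,y,z]); print("turn",(R0.inv()*R1).as_rotvec().round(4),"shift",(100*R0.inv().apply(np.array(p)-s["position"])).round(2))
def yaw(s=None):
    s=s or readout.observe(); y=Ro.from_rotvec(s["ee_rot"]).as_matrix()[:,1]; return np.degrees(np.arctan2(y[1],y[0]))
E
python3 - <<'E'
from h import *
im=cv2.imread("pics/top0.png"); c=cams.camera_info("top")
w=im[190:225,295:328]; g=w.max(2)
cs,_=cv2.findContours(((g<110)*255).astype(np.uint8),cv2.RETR_EXTERNAL,cv2.CHAIN_APPROX_NONE)
k=max(cs,key=cv2.contourArea); (u,v),r=cv2.minEnclosingCircle(k); u+=295;v+=190
print(u,v,r,ray(c,(u,v),.0815))
p=ray(c,(270+172/5.5,165+210/5.5),.115);q=ray(c,(270+205/5.5,165+217/5.5),.115);print(p,q)
for z,b in((.115,[(190,195),(280,218)]),(.115,[(165,228),(270,255)])):
  A,B=[ray(c,(270+x/5.5,165+y/5.5),z) for x,y in b]; d=A-B; print(np.degrees(np.arctan2(d[1],d[0])))
go([.505,.0235,.2],-14)
E
```

```text
309.8824701309204 205.74302768707275 10.577465057373047 [0.50766124 0.02445771 0.0815    ]
[0.51252182 0.04561901 0.115     ] [0.50952781 0.03075004 0.115     ]
76.25027506329359
76.1767765659106
turn [-1.300e-03 -5.000e-04 -8.937e-01] shift [ 46.83 -43.41   2.66]
```

Request:
{"fn": "drive_tool", "kwargs": {"commands": [[[0,0,-0.894],[46.8,-43.4,2.6],1],[[0,0,-0.894],[46.8,-43.4,2.6],1],[[0,0,-0.894],[46.8,-43.4,2.6],1],[[0,0,-0.894],[46.8,-43.4,2.6],1],[[0,0,-0.894],[46.8,-43.4,2.6],1],[[0,0,-0.894],[46.8,-43.4,2.6],1],[[0,0,-0.894],[46.8,-43.4,2.6],1],[[0,0,-0.894],[46.8,-43.4,2.6],1],[[0,0,-0.894],[46.8,-43.4,2.6],1],[[0,0,-0.894],[46.8,-43.4,2.6],1],[[0,0,-0.894],[46.8,-43.4,2.6],1],[[0,0,-0.894],[46.8,-43.4,2.6],1],[[0,0,-0.894],[46.8,-43.4,2.6],1],[[0,0,-0.894],[46.8,-43.4,2.6],1],[[0,0,-0.894],[46.8,-43.4,2.6],1],[[0,0,-0.894],[46.8,-43.4,2.6],1],[[0,0,-0.894],[46.8,-43.4,2.6],1],[[0,0,-0.894],[46.8,-43.4,2.6],1],[[0,0,-0.894],[46.8,-43.4,2.6],1],[[0,0,-0.894],[46.8,-43.4,2.6],1]]}}

```text
clock: 1.77
position: [0.5045, 0.0211, 0.2005]
ee_rot: [2.477, 1.931, -0.002]
force: [0.0, 0.5, -0.6]
width: 1.0
gripper_force: 0.0
```

```bash
python3 - <<'E'
from h import *
s=readout.observe(); print(s["clock"],s["position"],yaw(s),s["joints"].round(2),s["force"],s["ft_torque"])
c=cams.camera_info("wrist"); im=cams.get_image("wrist"); cv2.imwrite("pics/w1.png",im)
print(-c["R"].T@c["t"]); 
for n,X in(("dial",(.507,.0245,.115)),("tcp",s["position"]),("ball",(.495,-.102,.114))): print(n,proj(c,X))
go([.507,.0245,.0865],-14,s)
E
```

```text
1.7667 [0.50451283 0.02110496 0.20054903] -14.11773432244801 [ 0.22  0.31 -0.47  1.87  0.16  1.   -0.56] [ 0.03843836  0.53461727 -0.61148908] [-0.01850861 -0.07656437 -0.0010509 ]
[0.52131153 0.08736911 0.35886854]
dial [323.05586147 202.45996286]
tcp [321.25843014 243.89031145]
ball [341.45154125 319.60572981]
turn [-0.0004  0.001  -0.0021] shift [ 0.4   0.16 11.4 ]
```

View pics/w1.png

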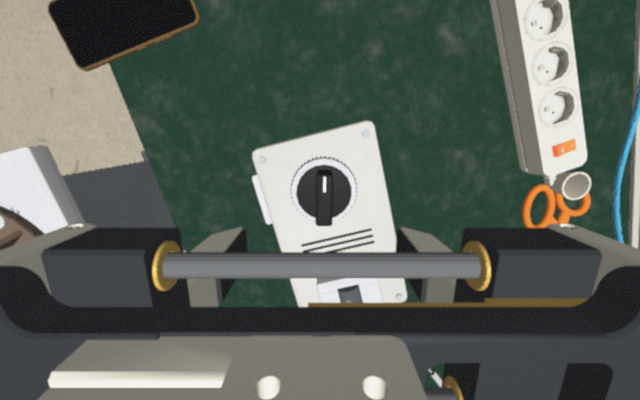

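The wrist view shows the dial disc at about (324,191) between the fingers, with its bar nearly vertical in the image and the white line at (324,184).

```bash
python3 - <<'E'
from h import *
im=cv2.imread("pics/w1.png"); c=cams.camera_info("wrist")
w=im[155:227,290:358]; m=((w.max(2)<100)*255).astype(np.uint8)
cs,_=cv2.findContours(m,cv2.RETR_EXTERNAL,cv2.CHAIN_APPROX_NONE)
k=max(cs,key=cv2.contourArea); print(cv2.boundingRect(k),cv2.minEnclosingCircle(k))
print(proj(c,(.507,.0245,.0815)),[proj(c,(.507+a,.0245+b,.0815)) for a,b in((.029,0),(-.029,0),(0,.029),(0,-.029))])
m2=((im[168:200,312:338].min(2)>170)*255).astype(np.uint8)
cs,_=cv2.findContours(m2,cv2.RETR_EXTERNAL,cv2.CHAIN_APPROX_NONE)
k=max(cs,key=cv2.contourArea);r=cv2.minAreaRect(k);print(r); u,v=r[0]; print("mark",ray(c,(u+312,v+168),.115))
# dark bar front/face columns
for y in range(170,226,6): print(y, im[y,304:346].max(1))
E
```

```text
(7, 11, 54, 59) ((33.407005310058594, 40.10505294799805), 29.637672424316406)
[322.77762021 194.24793521] [array([350.1745179 , 187.52961013]), array([295.72907606, 200.88083631]), array([315.78730288, 167.05176074]), array([329.42677517, 220.11680064])]
((12.0, 16.5), (15.0, 2.0), 90.0)
mark [0.51198937 0.04056424 0.115     ]
170 [233 227 206 168 120  78  65  62  62  65  68  64  60  49  38  33  29  36
  33  38  34  28  31  36  35  40  44  57  61  68  67  64  57  59  79 116
 160 203 226 236 238 238]
176 [ 60  63  63  64  65  64  64  63  65  61  63  56  46  46  48  48  52  49
  73 128 167 148  88  58  52  49  51  50  45  55  62  66  66  61  64  65
  65  60  61  61  71 111]
182 [ 64  64  63  62  58  60  59  64  62  62  60  55  45  49  50  57  60  62
 112 216 248 238 150  69  62  62  63  52  49  53  63  59  62  62  63  64
  62  61  60  63  60  61]
188 [ 59  59  59  62  59  59  59  62  57  62  60  50  41  51  51  59  55  61
 125 222 248 236 134  61  61  56  60  48  38  55  59  60  62  63  58  60
  58  62  59  58  61  60]
194 [56 59 57 56 57 61 57 58 62 60 57 54 43 46 57 56 56 59 61 58 58
[... 159 characters left out ...]
52 55 59 56 55 59 57 55 59 56 56 55 56]
206 [54 55 56 53 53 56 55 53 54 54 54 48 46 46 55 55 57 54 53 59 57 58 54 53
 56 51 47 41 44 50 55 60 55 55 55 56 50 55 60 54 49 67]
212 [228 191 138  88  59  48  51  52  53  49  57  52  37  49  54  52  58  52
  55  53  53  56  58  54  54  51  51  40  45  54  50  55  51  55  51  67
  97 131 184 225 237 237]
218 [232 227 220 227 233 233 231 235 237 234 214 154  81  51  51  57  56  53
  52  53  56  53  52  57  57  50  47  84 167 228 239 237 237 234 225 221
 231 231 228 229 231 231]
224 [234 233 232 232 232 232 232 233 234 233 231 211 139  82  54  50  48  51
  48  49  49  46  49  43  48  55  79 132 200 231 232 233 232 233 233 232
 233 233 233 233 234 233]
```

Request:
{"fn": "drive_tool", "kwargs": {"commands": [[[0,0,0],[0.25,0.25,4],1],[[0,0,0],[0.25,0.25,7],1],[[0,0,0],[0.25,0.25,9],1],[[0,0,0],[0.25,0.25,10],1],[[0,0,0],[0.25,0.25,10],1],[[0,0,0],[0.25,0.25,10],1],[[0,0,0],[0.25,0.25,10],1],[[0,0,0],[0.25,0.25,10],1]]}}

```text
clock: 2.48
position: [0.5091, 0.0246, 0.1022]
ee_rot: [2.475, 1.933, 0.003]
force: [0.6, 0.1, 0.8]
width: 0.999
gripper_force: 0.0
```

```bash
python3 - <<'E'
from h import *
s=readout.observe(); print(s["clock"],s["position"],yaw(s),s["joints"].round(2),s["force"],s["ft_torque"])
go([.508,.0253,.0865],-13.9,s)
E
```

```text
2.4833 [0.50908432 0.02464016 0.10217168] -14.00778521106633 [ 0.18  0.44 -0.43  1.97  0.25  0.78 -0.65] [0.59354735 0.05040946 0.80802874] [-0.01699824 -0.05075615  0.03137224]
turn [ 0.0025 -0.0007 -0.0019] shift [ 0.04 -0.13  1.57]
```

Request:
{"fn": "drive_tool", "kwargs": {"commands": [[[0,0,0],[0,0,0.8],1],[[0,0,0],[0,0,1.5],1],[[0,0,0],[0,0,1.5],0],[[0,0,0],[0,0,1.5],-0.3],[[0,0,0],[0,0,1.5],-0.5],[[0,0,0],[0,0,1.5],-1],[[0,0,0],[0,0,1.5],-1],[[0,0,0],[0,0,1.5],-1],[[0,0,0],[0,0,1.5],-1],[[0,0,0],[0,0,1.5],-1],[[0,0,0],[0,0,1.5],-1],[[0,0,0],[0,0,1.5],-1],[[0,0,0],[0,0,1.5],-1],[[0,0,0],[0,0,1.5],-1],[[0,0,0],[0,0,1.5],-1],[[0,0,0],[0,0,1.5],-1]], "newtons": 20}}

```text
clock: 3.82
position: [0.5081, 0.0247, 0.0857]
ee_rot: [2.475, 1.934, 0.0]
force: [0.1, 0.1, 0.6]
width: 0.171
gripper_force: 19.9
```

```bash
cat > st.py <<'E'
from h import *
s=readout.observe(); print(s["clock"],s["position"].round(4),"yaw",yaw(s).round(2),s["joints"].round(2),"F",s["force"].round(2),"M",s["ft_torque"].round(3),"j7",s["joint_efforts"][6].round(3),s["width"].round(3),s["gripper_force"])
E
python3 st.py
```

```text
Traceback (most recent call last):
  File "st.py", line 2, in <module>
    s=readout.observe(); print(s["clock"],s["position"].round(4),"yaw",yaw(s).round(2),s["joints"].round(2),"F",s["force"].round(2),"M",s["ft_torque"].round(3),"j7",s["joint_efforts"][6].round(3),s["width"].round(3),s["gripper_force"])
                                                                                                                                                                                                    ^^^^^^^^^^^^^^^^
AttributeError: 'float' object has no attribute 'round'
```

Request:
{"fn": "drive_tool", "kwargs": {"commands": [[[0,0,0.03],[0,0,0],-1],[[0,0,0.06],[0,0,0],-1],[[0,0,0.09],[0,0,0],-1],[[0,0,0.12],[0,0,0],-1],[[0,0,0.15],[0,0,0],-1],[[0,0,0.18],[0,0,0],-1],[[0,0,0.21],[0,0,0],-1],[[0,0,0.24],[0,0,0],-1],[[0,0,0.26],[0,0,0],-1],[[0,0,0.26],[0,0,0],-1]]}}

```text
clock: 4.65
position: [0.5079, 0.0247, 0.0857]
ee_rot: [-2.706, -1.596, 0.0]
force: [0.2, -0.2, 0.4]
width: 0.171
gripper_force: 20.0
```

```bash
sed -i 's/s\["joint_efforts"\]\[6\].round(3),s\["width"\].round(3)/s["joint_efforts"][6],s["width"]/' st.py; python3 st.py
```

```text
4.65 [0.5079 0.0247 0.0857] yaw -28.93 [ 0.12  0.45 -0.35  1.99  0.23  0.74 -0.88] F [ 0.2  -0.2   0.38] M [-0.007  0.107  0.047] j7 -0.4704890213906765 0.17062596271640432 19.957967698574066
```

Request:
{"fn": "drive_tool", "kwargs": {"commands": [[[0,0,0.02],[0,0,0],-1],[[0,0,0.04],[0,0,0],-1],[[0,0,0.06],[0,0,0],-1],[[0,0,0.08],[0,0,0],-1],[[0,0,0.08],[0,0,0],-1]]}}

```text
clock: 5.07
position: [0.5079, 0.0247, 0.0857]
ee_rot: [-2.768, -1.485, 0.0]
force: [-1.0, 0.4, 0.5]
width: 0.17
gripper_force: 20.0
```

```bash
python3 st.py
```

```text
5.0667 [0.5079 0.0247 0.0857] yaw -33.57 [ 0.1   0.45 -0.33  1.99  0.21  0.74 -0.95] F [-1.01  0.38  0.47] M [ 0.019  0.202 -0.003] j7 -0.34207720309495926 0.17031446354109175 19.954748153686523
```

Request:
{"fn": "drive_tool", "kwargs": {"commands": [[[0,0,0.02],[0,0,0],-1],[[0,0,0.04],[0,0,0],-1],[[0,0,0.06],[0,0,0],-1],[[0,0,0.06],[0,0,0],-1]]}}

```text
clock: 5.4
position: [0.5079, 0.0247, 0.0857]
ee_rot: [-2.812, -1.401, 0.0]
force: [-2.2, 1.9, 1.8]
width: 0.173
gripper_force: 20.0
```

```bash
python3 st.py
```

```text
5.4 [0.5079 0.0247 0.0857] yaw -37.01 [ 0.09  0.44 -0.32  1.99  0.2   0.74 -1.  ] F [-2.22  1.91  1.77] M [ 0.162  0.328 -0.072] j7 -0.28433388099074364 0.1731323695726851 19.95593637228012
```

Request:
{"fn": "drive_tool", "kwargs": {"commands": [[[0,0,0.03],[0,0,0],-1],[[0,0,0.06],[0,0,0],-1],[[0,0,0.09],[0,0,0],-1],[[0,0,0.12],[0,0,0],-1],[[0,0,0.15],[0,0,0],-1],[[0,0,0.18],[0,0,0],-1],[[0,0,0.21],[0,0,0],-1],[[0,0,0.21],[0,0,0],-1]]}}

```text
clock: 6.07
position: [0.5078, 0.0248, 0.0857]
ee_rot: [-2.943, -1.1, 0.0]
force: [-1.8, 1.2, 1.4]
width: 0.17
gripper_force: 20.0
```

```bash
python3 st.py
```

```text
6.0667 [0.5078 0.0248 0.0857] yaw -49.01 [ 0.05  0.44 -0.26  2.    0.17  0.73 -1.17] F [-1.77  1.17  1.37] M [ 0.249  0.42  -0.051] j7 -0.533489640802145 0.17023218029043177 19.954712390899658
```

Total is about 35°. Next, the 38° candidate.

Request:
{"fn": "drive_tool", "kwargs": {"commands": [[[0,0,0.02],[0,0,0],-1],[[0,0,0.04],[0,0,0],-1],[[0,0,0.06],[0,0,0],-1],[[0,0,0.08],[0,0,0],-1],[[0,0,0.08],[0,0,0],-1]]}}

```text
clock: 6.48
position: [0.5079, 0.0248, 0.0857]
ee_rot: [-2.984, -0.981, 0.0]
force: [-3.7, 2.6, 2.8]
width: 0.173
gripper_force: 20.0
```

```bash
python3 st.py
```

```text
6.4833 [0.5079 0.0248 0.0857] yaw -53.61 [ 0.03  0.44 -0.24  2.    0.15  0.73 -1.24] F [-3.75  2.64  2.75] M [0.416 0.707 0.005] j7 -0.3482246305793524 0.1731844097131008 19.956235885620117
```

Request:
{"fn": "drive_tool", "kwargs": {"commands": [[[0,0,0.02],[0,0,0],-1],[[0,0,0.04],[0,0,0],-1],[[0,0,0.05],[0,0,0],-1],[[0,0,0.05],[0,0,0],-1]]}}

```text
clock: 6.82
position: [0.5078, 0.0248, 0.0857]
ee_rot: [-3.008, -0.907, 0.001]
force: [-3.9, 3.1, 2.9]
width: 0.176
gripper_force: 20.0
```

```bash
python3 st.py
```

```text
6.8167 [0.5078 0.0248 0.0857] yaw -56.43 [ 0.02  0.43 -0.23  2.    0.15  0.72 -1.28] F [-3.89  3.14  2.85] M [ 0.54   0.846 -0.041] j7 -0.2317855367437005 0.1758731487014091 19.95532661676407
```

Request:
{"fn": "drive_tool", "kwargs": {"commands": [[[0,0,0],[0,0,0],-0.3],[[0,0,0],[0,0,0],0],[[0,0,0],[0,0,0],0],[[0,0,0],[0,0,0],0],[[0,0,0],[0,0,0],0],[[0,0,0],[0,0,0],0]]}}

```text
clock: 7.32
position: [0.5082, 0.0246, 0.0857]
ee_rot: [3.007, 0.908, 0.0]
force: [0.5, -1.7, 0.2]
width: 0.491
gripper_force: 0.0
```

```bash
python3 st.py; python3 - <<'E'
from h import *
im=cams.get_image("wrist"); cv2.imwrite("pics/w2.png",im)
E
```

```text
7.3167 [0.5082 0.0246 0.0857] yaw -56.39 [ 0.02  0.43 -0.23  2.    0.15  0.72 -1.28] F [ 0.53 -1.75  0.23] M [-0.032  0.001  0.029] j7 0.0013086524631944485 0.49079064906167835 0.0
```

View pics/w2.png

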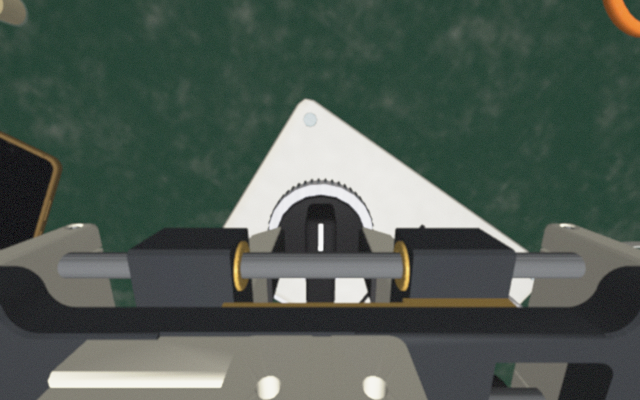

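The wrist picture shows the bar between the open fingers, with the white mark at about (320,236), nearly vertical.

```bash
cat > bar.py <<'E'
from h import *
import sys
def bar(f,box,c=None):
    im=cv2.imread(f); c=c or cams.camera_info("wrist"); u0,v0,u1,v1=box
    g=im[v0:v1,u0:u1].min(2).astype(float); w=np.clip(g-90,0,None)
    vs=[v for v in range(v1-v0) if w[v].sum()>150]; us=[(w[v]*np.arange(u1-u0)).sum()/w[v].sum() for v in vs]
    k=np.polyfit(vs,us,1); p=[ray(c,(np.polyval(k,v)+u0,v+v0),.115) for v in (vs[0],vs[-1])]
    d=p[0]-p[1]; print("mark",(p[0]+p[1])/2,"len",np.linalg.norm(d),"ang",np.degrees(np.arctan2(d[1],d[0])),"gripper",yaw()+90,len(vs))
if __name__=="__main__": bar(sys.argv[1],list(map(int,sys.argv[2:6])))
E
python3 bar.py pics/w2.png 312 218 330 256
python3 - <<'E'
from bar import *
# w1 pose: cam relative tool fixed -> rebuild
from h import *
c=cams.camera_info("wrist"); s=readout.observe()
R0=Ro.from_rotvec(s["ee_rot"]).as_matrix(); 
Rc=c["R"]@R0; tc=c["R"]@s["position"]+c["t"]   # cam = Rc*tool+tc
R1=Ro.from_rotvec([2.477,1.931,-.002]).as_matrix(); p1=np.array([.50451,.0211,.20055])
c1=dict(c); c1["R"]=Rc@R1.T; c1["t"]=tc-c1["R"]@p1
bar("pics/w1.png",[316,170,332,196],c1)
E
```

```text
mark [0.5213502  0.03422284 0.115     ] len 0.014455669169853991 ang 33.096917548235 gripper 33.61134752830747 28
mark [0.5117503 0.0407185 0.115    ] len 0.014637256587953274 ang 75.38473430030383 gripper 33.61134752830747 17
```

Request:
{"fn": "drive_tool", "kwargs": {"commands": [[[0,0,0],[0.02,-0.07,0],-0.5],[[0,0,0],[0.02,-0.07,0],-1],[[0,0,0],[0.02,-0.07,0],-1],[[0,0,0],[0.02,-0.07,0],-1],[[0,0,0],[0.02,-0.07,0],-1],[[0,0,0],[0.02,-0.07,0],-1],[[0,0,0],[0.02,-0.07,0],-1],[[0,0,0.03],[0.02,-0.07,0],-1],[[0,0,0.06],[0.02,-0.07,0],-1],[[0,0,0.09],[0.02,-0.07,0],-1],[[0,0,0.12],[0.02,-0.07,0],-1],[[0,0,0.15],[0.02,-0.07,0],-1],[[0,0,0.18],[0.02,-0.07,0],-1],[[0,0,0.2],[0.02,-0.07,0],-1],[[0,0,0.2],[0.02,-0.07,0],-1],[[0,0,0.2],[0.02,-0.07,0],-1]], "newtons": 18}}

```text
clock: 8.7
position: [0.5083, 0.0253, 0.0858]
ee_rot: [3.082, 0.605, 0.001]
force: [4.1, -1.9, -2.5]
width: 0.183
gripper_force: 18.9
```

```bash
python3 st.py
```

```text
8.7 [0.5083 0.0253 0.0858] yaw -67.78 [-0.02  0.43 -0.18  2.    0.11  0.72 -1.45] F [ 4.13 -1.88 -2.54] M [-0.428 -0.815  0.515] j7 -0.6463120132684708 0.18259044134543742 18.864182093529962
```

Request:
{"fn": "drive_tool", "kwargs": {"commands": [[[0,0,-0.04],[0,0,0],-1],[[0,0,-0.04],[0,0,0],-1],[[0,0,-0.04],[0,0,0],-1]]}}

```text
clock: 8.95
position: [0.5083, 0.0252, 0.0858]
ee_rot: [3.071, 0.664, 0.001]
force: [5.7, -2.5, -3.1]
width: 0.182
gripper_force: 18.1
```

```bash
python3 st.py;python3 - <<'E'
from h import *
im=cams.get_image("wrist"); cv2.imwrite("pics/w3.png",im)
E
python3 bar.py pics/w3.png 312 218 330 250
```

```text
8.95 [0.5083 0.0252 0.0858] yaw -65.59 [-0.01  0.43 -0.19  2.    0.12  0.72 -1.42] F [ 5.66 -2.51 -3.07] M [-0.407 -0.909  0.248] j7 -0.09494246682152152 0.18158764020191734 18.123578131198883
mark [0.52260046 0.03300865 0.115     ] len 0.013406648015110389 ang 27.05253886069555 gripper 24.39803300825831 26
```

View pics/w3.png

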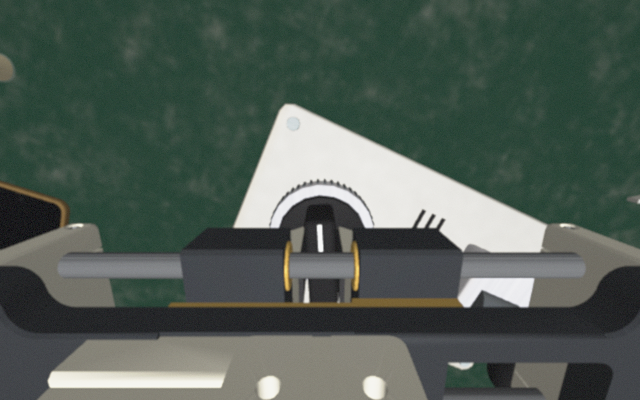

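The bar is tilted about 3° relative to the pads (mark at about (320,238)), so something is resisting firmly. I'll release, let it settle and measure.

Request:
{"fn": "drive_tool", "kwargs": {"commands": [[[0,0,0],[0,0,0],-0.3],[[0,0,0],[0,0,0],0],[[0,0,0],[0,0,0],0],[[0,0,0],[0,0,0],0],[[0,0,0],[0,0,0],0],[[0,0,0],[0,0,0],0]]}}

```text
clock: 9.5
position: [0.5076, 0.0255, 0.0857]
ee_rot: [-3.07, -0.665, 0.001]
force: [-0.6, 0.9, -0.7]
width: 0.49
gripper_force: 0.0
```

```bash
python3 st.py;python3 - <<'E'
from h import *
im=cams.get_image("wrist"); cv2.imwrite("pics/w4.png",im)
E
python3 bar.py pics/w4.png 312 218 330 250
```

```text
9.5 [0.5076 0.0255 0.0857] yaw -65.55 [-0.01  0.43 -0.19  2.    0.12  0.72 -1.42] F [-0.56  0.88 -0.69] M [0.029 0.012 0.047] j7 -0.0035665386531036347 0.4903294153043907 0.0
mark [0.52226808 0.03331774 0.115     ] len 0.013944813472876905 ang 28.728967533752908 gripper 24.448967116638443 27
```

View pics/w4.png

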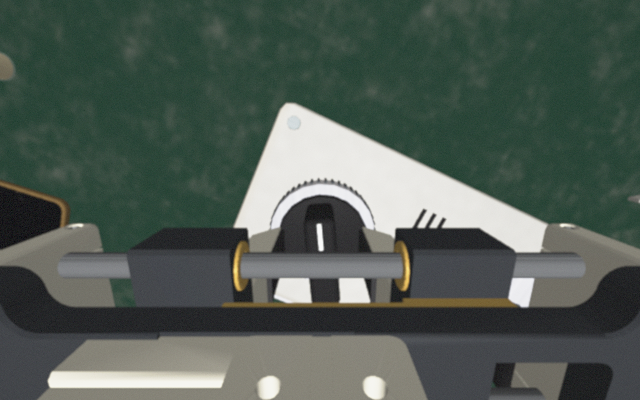

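The dial settled at about 28.9°, with the mark at (320,237). I'll align the gripper to it, grip and probe in small steps.

Request:
{"fn": "drive_tool", "kwargs": {"commands": [[[0,0,-0.04],[0.05,0,0],0],[[0,0,-0.078],[0.05,0,0],-0.3],[[0,0,-0.078],[0.05,0,0],-0.5],[[0,0,-0.078],[0.05,0,0],-1],[[0,0,-0.078],[0.05,0,0],-1],[[0,0,-0.078],[0.05,0,0],-1],[[0,0,-0.078],[0.05,0,0],-1],[[0,0,-0.078],[0.05,0,0],-1],[[0,0,-0.078],[0.05,0,0],-1]], "newtons": 20}}

```text
clock: 10.3
position: [0.5084, 0.0253, 0.0858]
ee_rot: [3.042, 0.784, 0.0]
force: [0.2, -1.1, 0.4]
width: 0.173
gripper_force: 20.0
```

```bash
python3 st.py
```

```text
10.3 [0.5084 0.0253 0.0858] yaw -61.11 [ 0.    0.43 -0.21  2.    0.13  0.72 -1.35] F [ 0.17 -1.14  0.38] M [-0.356 -0.155  0.055] j7 -0.039170467061921954 0.17274523703634753 19.994044303894043
```

Request:
{"fn": "drive_tool", "kwargs": {"commands": [[[0,0,0.02],[0,0,0],-1],[[0,0,0.035],[0,0,0],-1],[[0,0,0.035],[0,0,0],-1],[[0,0,0.035],[0,0,0],-1]]}}

```text
clock: 10.63
position: [0.5084, 0.0253, 0.0858]
ee_rot: [3.055, 0.731, 0.0]
force: [2.2, -3.5, 0.3]
width: 0.171
gripper_force: 20.1
```

```bash
python3 st.py
```

```text
10.6333 [0.5084 0.0253 0.0858] yaw -63.09 [-0.    0.43 -0.2   2.    0.13  0.72 -1.38] F [ 2.19 -3.46  0.29] M [-0.742 -0.216  0.353] j7 -0.46942876651883125 0.1711209170357653 20.08701592683792
```

Request:
{"fn": "drive_tool", "kwargs": {"commands": [[[0,0,0],[0,0,0],-0.3],[[0,0,0],[0,0,0],0],[[0,0,0],[0,0,0],0],[[0,0,0],[0,0,0],0],[[0,0,0],[0,0,0],0],[[0,0,0],[0,0,0],0]]}}

```text
clock: 11.13
position: [0.5082, 0.0257, 0.0857]
ee_rot: [-3.055, -0.731, 0.0]
force: [0.0, 0.3, 0.3]
width: 0.494
gripper_force: 0.0
```

```bash
cat > look.sh <<'E'
python3 st.py; python3 -c "
from h import *
cv2.imwrite('pics/$1.png',cams.get_image('wrist'))"
python3 bar.py pics/$1.png 312 ${2:-218} 330 250
E
bash look.sh w5
```

```text
11.1333 [0.5082 0.0257 0.0857] yaw -63.08 [-0.    0.43 -0.2   2.    0.13  0.72 -1.38] F [0.02 0.32 0.33] M [ 0.02   0.061 -0.005] j7 -0.0008952826465247199 0.4942019364980342 0.0
mark [0.52231046 0.03337433 0.115     ] len 0.01286977743601867 ang 29.057094482413916 gripper 26.914181525925237 25
```

Request:
{"fn": "drive_tool", "kwargs": {"commands": [[[0,0,0],[0,0,0],0],[[0,0,0],[0,0,0],0],[[0,0,0],[0,0,0],0],[[0,0,0],[0,0,0],0],[[0,0,0],[0,0,0],0],[[0,0,0],[0,0,0],0],[[0,0,0],[0,0,0],0],[[0,0,0],[0,0,0],0],[[0,0,0],[0,0,0],0],[[0,0,0],[0,0,0],0],[[0,0,0],[0,0,0],0],[[0,0,0],[0,0,0],0],[[0,0,0],[0,0,0],0],[[0,0,0],[0,0,0],0],[[0,0,0],[0,0,0],0],[[0,0,0],[0,0,0],0],[[0,0,0],[0,0,0],0],[[0,0,0],[0,0,0],0]]}}

```text
clock: 12.68
position: [0.5082, 0.0256, 0.0857]
ee_rot: [3.055, 0.731, -0.0]
force: [0.4, 0.0, 0.5]
width: 0.5
gripper_force: 0.0
```

```bash
bash look.sh w6
```

```text
12.6833 [0.5082 0.0256 0.0857] yaw -63.08 [-0.    0.43 -0.2   2.    0.13  0.72 -1.38] F [0.4  0.01 0.46] M [-0.016 -0.023  0.014] j7 7.002762913543847e-05 0.5000591655122223 0.0
mark [0.5222836  0.03341644 0.115     ] len 0.012870819347929352 ang 28.993898396905116 gripper 26.914314605839174 25
```

Request:
{"fn": "drive_tool", "kwargs": {"commands": [[[0,0,-0.035],[0,0,0],-0.3],[[0,0,-0.035],[0,0,0],-0.5],[[0,0,-0.035],[0,0,0],-1],[[0,0,-0.035],[0,0,0],-1],[[0,0,-0.035],[0,0,0],-1],[[0,0,-0.035],[0,0,0],-1],[[0,0,-0.035],[0,0,0],-1],[[0,0,-0.035],[0,0,0],-1],[[0,0,-0.035],[0,0,0],-1],[[0,0,-0.02],[0,0,0],-1],[[0,0,-0.005],[0,0,0],-1],[[0,0,-0.005],[0,0,0],-1],[[0,0,-0.005],[0,0,0],-1],[[0,0,-0.005],[0,0,0],-1]]}}

```text
clock: 13.9
position: [0.5084, 0.0253, 0.0858]
ee_rot: [3.053, 0.739, 0.0]
force: [2.6, -3.6, -0.9]
width: 0.173
gripper_force: 20.0
```

```bash
bash look.sh w7
```

```text
13.9 [0.5084 0.0253 0.0858] yaw -62.8 [-0.    0.43 -0.2   2.    0.13  0.72 -1.38] F [ 2.64 -3.64 -0.93] M [-0.778 -0.388  0.355] j7 -0.3086491674184799 0.17323481548230543 20.040195286273956
mark [0.52246445 0.03304214 0.115     ] len 0.012866199969055156 ang 27.8967700667284 gripper 27.19608838171586 25
```

Request:
{"fn": "drive_tool", "kwargs": {"commands": [[[0,0,-0.08],[0,0,0],-1],[[0,0,-0.16],[0,0,0],-1],[[0,0,-0.24],[0,0,0],-1],[[0,0,-0.32],[0,0,0],-1],[[0,0,-0.4],[0,0,0],-1],[[0,0,-0.48],[0,0,0],-1],[[0,0,-0.56],[0,0,0],-1],[[0,0,-0.64],[0,0,0],-1],[[0,0,-0.72],[0,0,0],-1],[[0,0,-0.8],[0,0,0],-1],[[0,0,-0.88],[0,0,0],-1],[[0,0,-0.96],[0,0,0],-1],[[0,0,-1.04],[0,0,0],-1],[[0,0,-1.12],[0,0,0],-1],[[0,0,-1.2],[0,0,0],-1],[[0,0,-1.28],[0,0,0],-1],[[0,0,-1.36],[0,0,0],-1],[[0,0,-1.39],[0,0,0],-1],[[0,0,-1.39],[0,0,0],-1],[[0,0,-1.39],[0,0,0],-1]]}}

```text
clock: 15.62
position: [0.508, 0.0255, 0.0858]
ee_rot: [-1.874, -2.521, 0.001]
force: [-0.3, -2.8, 2.5]
width: 0.176
gripper_force: 20.0
```

```bash
bash look.sh w8
```

```text
15.6167 [0.508  0.0255 0.0858] yaw 16.75 [ 0.27  0.49 -0.56  1.98  0.36  0.78 -0.21] F [-0.35 -2.78  2.47] M [-0.633 -0.081  0.044] j7 0.21894362289458513 0.17621511280949118 19.99198079109192
mark [0.5032896  0.04128953 0.115     ] len 0.013374405057232114 ang 106.76262362050208 gripper 106.73962823434357 26
```

Request:
{"fn": "drive_tool", "kwargs": {"commands": [[[0,0,0],[0,0,0],-0.3],[[0,0,0],[0,0,0],0],[[0,0,0],[0,0,0],0],[[0,0,0],[0,0,0],0],[[0,0,0],[0,0,0],0],[[0,0,0],[0,0,0],0],[[0,0,0],[0,0,0],0],[[0,0,0],[0,0,0],0],[[0,0,0],[0,0,0],0]]}}

```text
clock: 16.42
position: [0.5083, 0.0255, 0.0857]
ee_rot: [1.872, 2.523, -0.0]
force: [-0.0, 0.1, 0.9]
width: 0.496
gripper_force: 0.0
```

```bash
bash look.sh w9
```

```text
16.4167 [0.5083 0.0255 0.0857] yaw 16.83 [ 0.27  0.49 -0.56  1.98  0.36  0.78 -0.21] F [-0.04  0.13  0.88] M [-0.02  -0.115  0.051] j7 -0.0008656936006445903 0.49588129622129046 0.0
mark [0.50326166 0.04129447 0.115     ] len 0.013372576641268083 ang 106.75244582055076 gripper 106.84034407881052 26
```

The dial stays at 106.75° when released, 78° from contact. To be sure this is a click, I'll nudge it about 5° and see whether it returns.

Request:
{"fn": "drive_tool", "kwargs": {"commands": [[[0,0,0],[0,0,0],-0.5],[[0,0,0],[0,0,0],-1],[[0,0,0],[0,0,0],-1],[[0,0,0],[0,0,0],-1],[[0,0,0],[0,0,0],-1],[[0,0,0],[0,0,0],-1],[[0,0,-0.03],[0,0,0],-1],[[0,0,-0.06],[0,0,0],-1],[[0,0,-0.09],[0,0,0],-1],[[0,0,-0.09],[0,0,0],-1],[[0,0,-0.09],[0,0,0],-0.5],[[0,0,-0.09],[0,0,0],0],[[0,0,-0.09],[0,0,0],0.2],[[0,0,-0.09],[0,0,0],0.2],[[0,0,-0.09],[0,0,0],0.2],[[0,0,-0.09],[0,0,0],0.2]]}}

```text
clock: 17.8
position: [0.5083, 0.0256, 0.0857]
ee_rot: [1.757, 2.604, 0.0]
force: [-0.1, 0.3, -0.1]
width: 0.558
gripper_force: 0.0
```

```bash
bash look.sh w10
```

```text
17.8 [0.5083 0.0256 0.0857] yaw 21.99 [ 0.28  0.49 -0.58  1.98  0.38  0.78 -0.14] F [-0.1   0.28 -0.06] M [ 0.006 -0.125 -0.034] j7 -0.00484755975776352 0.5579694939740306 0.0
mark [0.5021325  0.04088636 0.115     ] len 0.013375400377467163 ang 110.80758005619442 gripper 111.98772171630232 26
```

Request:
{"fn": "drive_tool", "kwargs": {"commands": [[[0,0,0],[0,0,0],0.2],[[0,0,0],[0,0,0],0.2],[[0,0,0],[0,0,0],0.2],[[0,0,0],[0,0,0],0.2],[[0,0,0],[0,0,0],0.2],[[0,0,0],[0,0,0],0.2],[[0,0,0],[0,0,0],0.2],[[0,0,0],[0,0,0],0.2],[[0,0,0],[0,0,0],0.2],[[0,0,0],[0,0,0],0.2]]}}

```text
clock: 18.68
position: [0.5083, 0.0255, 0.0857]
ee_rot: [1.757, 2.604, -0.0]
force: [0.4, 0.2, -0.5]
width: 0.597
gripper_force: 0.0
```

```bash
bash look.sh w11
```

```text
18.6833 [0.5083 0.0255 0.0857] yaw 21.99 [ 0.28  0.49 -0.58  1.98  0.38  0.78 -0.14] F [ 0.42  0.18 -0.55] M [-0.042 -0.141  0.036] j7 1.1951508156471391e-05 0.597224765272353 0.0
mark [0.50215364 0.04088174 0.115     ] len 0.013375131150620693 ang 110.87164153712472 gripper 111.9959644857914 26
```

Request:
{"fn": "drive_tool", "kwargs": {"commands": [[[0,0,0.02],[0,0,0],-0.5],[[0,0,0.02],[0,0,0],-1],[[0,0,0.02],[0,0,0],-1],[[0,0,0.02],[0,0,0],-1],[[0,0,0.02],[0,0,0],-1],[[0,0,0.02],[0,0,0],-1],[[0,0,0.05],[0,0,0],-1],[[0,0,0.08],[0,0,0],-1],[[0,0,0.1],[0,0,0],-1],[[0,0,0.1],[0,0,0],-1],[[0,0,0.1],[0,0,0],-1],[[0,0,0.1],[0,0,0],-0.5],[[0,0,0.1],[0,0,0],0],[[0,0,0.1],[0,0,0],0.2],[[0,0,0.1],[0,0,0],0.2],[[0,0,0.1],[0,0,0],0.2],[[0,0,0.1],[0,0,0],0.2]]}}

```text
clock: 20.15
position: [0.5083, 0.0256, 0.0857]
ee_rot: [1.885, 2.513, 0.0]
force: [-0.3, 0.8, -0.8]
width: 0.56
gripper_force: 0.0
```

```bash
bash look.sh w12; python3 - <<'E'
from h import *
im=cams.get_image("scene"); cv2.imwrite("pics/s2.png",im); c=cams.camera_info("scene"); ct=cams.camera_info("top")
# clamp ball: two-view from first images
a=cv2.imread("pics/top0.png"); b=cv2.imread("pics/scene0.png")
def blob(im,box,th):
    u0,v0,u1,v1=box; m=((im[v0:v1,u0:u1].max(2)<th)*255).astype(np.uint8)
    cs,_=cv2.findContours(m,cv2.RETR_EXTERNAL,cv2.CHAIN_APPROX_NONE); k=max(cs,key=cv2.contourArea); (u,v),r=cv2.minEnclosingCircle(k); print((u+u0,v+v0),r); return (u+u0,v+v0)
p=blob(a,(348,196,372,222),60); q=blob(b,(365,178,395,200),60)
print(ray(ct,p,.114),ray(c,q,.114))
E
```

```text
20.15 [0.5083 0.0256 0.0857] yaw 16.27 [ 0.26  0.49 -0.56  1.98  0.36  0.78 -0.22] F [-0.3   0.78 -0.83] M [-0.011 -0.139  0.002] j7 0.002571878721937537 0.5604479035021077 0.0
mark [0.5032841  0.04103713 0.115     ] len 0.012851330469060653 ang 107.01559769457714 gripper 106.26966791138558 25
(361.1410255432129, 211.24358940124512) 4.323826313018799
(380.0, 186.5) 6.726912021636963
[ 0.49415627 -0.10262369  0.114     ] [ 0.49407608 -0.10574449  0.114     ]
```

Request:
{"fn": "drive_tool", "kwargs": {"commands": [[[0,0,0],[0,0,-2],0.2],[[0,0,0],[0,0,-5],0.2],[[0,0,0],[0,0,-8],0],[[0,0,0],[0,0,-10.4],-1],[[0,0,-0.1],[-1,-1,-10.4],-1],[[0,0,-0.2],[-2,-2,-10.4],-1],[[0,0,-0.3],[-3,-3,-10.4],-1],[[0,0,-0.4],[-4,-4,-10.4],-1],[[0,0,-0.5],[-5,-5,-10.4],-1],[[0,0,-0.6],[-6,-6,-10.4],-1],[[0,0,-0.7],[-7,-7,-10.4],-1],[[0,0,-0.8],[-8,-8,-10.4],-1],[[0,0,-0.9],[-9,-9,-10.4],-1],[[0,0,-1.0],[-10,-10,-10.4],-1],[[0,0,-1.1],[-10.4,-10.1,-10.4],-1],[[0,0,-1.2],[-10.4,-10.1,-10.4],-1],[[0,0,-1.286],[-10.4,-10.1,-10.4],-1],[[0,0,-1.286],[-10.4,-10.1,-10.4],-1],[[0,0,-1.286],[-10.4,-10.1,-10.4],-1],[[0,0,-1.286],[-10.4,-10.1,-10.4],-1]]}}

```text
clock: 21.92
position: [0.4404, -0.1025, 0.1897]
ee_rot: [-0.006, -3.142, -0.0]
force: [0.2, 0.8, 0.1]
width: 0.004
gripper_force: 0.0
```

```bash
python3 st.py; python3 - <<'E'
from h import *
go([.44,-.103,.106],90)
a=cams.get_image("top"); cv2.imwrite("pics/t3.png",a); b=cams.get_image("scene"); cv2.imwrite("pics/s3.png",b)
cv2.imwrite("pics/c3.png",cv2.resize(np.hstack([a[160:260,260:400],b[140:240,280:420]]),None,fx=2.8,fy=2.8,interpolation=cv2.INTER_CUBIC))
E
```

```text
21.9167 [ 0.4404 -0.1025  0.1897] yaw 89.79 [ 0.84  0.32 -0.89  1.97  0.3   0.98  1.37] F [0.2  0.83 0.13] M [ 0.117 -0.144 -0.033] j7 0.06245597032830119 0.004099236598245529 0.0
turn [ 0.     -0.     -0.0037] shift [ 0.04 -0.05  8.37]
```

View pics/c3.png

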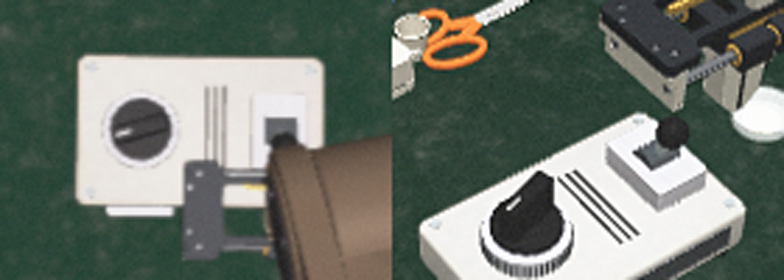

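The dial mark still points left, as set. The ball stands clear of the closed fingers, so I'll lower and push towards the back.

Request:
{"fn": "drive_tool", "kwargs": {"commands": [[[0,0,0],[0,0,4],-1],[[0,0,0],[0,0,7],-1],[[0,0,0],[0,0,8.3],-1],[[0,0,0],[0,0,8.3],-1],[[0,0,0],[-1,0,8.3],-1],[[0,0,0],[-2,0,8.3],-1],[[0,0,0],[-2.5,0,8.3],-1],[[0,0,0],[-3,0,8.3],-1],[[0,0,0],[-3.5,0,8.3],-1],[[0,0,0],[-4,0,8.3],-1],[[0,0,0],[-4.5,0,8.3],-1],[[0,0,0],[-5,0,8.3],-1],[[0,0,0],[-5,0,8.3],-1],[[0,0,0],[-5,0,8.3],-1]]}}

```text
clock: 23.18
position: [0.4911, -0.1026, 0.1068]
ee_rot: [0.001, 3.141, 0.0]
force: [-0.2, -0.4, 0.5]
width: 0.006
gripper_force: 0.0
```

Request:
{"fn": "drive_tool", "kwargs": {"commands": [[[0,0,0],[-0.4,0,0],-1],[[0,0,0],[-0.8,0,0],-1],[[0,0,0],[-0.8,0,0],-1],[[0,0,0],[-0.8,0,0],-1]]}}

```text
clock: 23.52
position: [0.4988, -0.1026, 0.1067]
ee_rot: [0.001, 3.141, 0.0]
force: [-0.3, -0.2, 0.6]
width: 0.003
gripper_force: 0.0
```

```bash
python3 st.py; python3 - <<'E'
from h import *
b=cams.get_image("scene"); cv2.imwrite("pics/s4.png",b)
cv2.imwrite("pics/c4.png",cv2.resize(b[120:240,280:440],None,fx=4.5,fy=4.5,interpolation=cv2.INTER_CUBIC))
E
```

```text
23.5167 [ 0.4988 -0.1026  0.1067] yaw 89.95 [ 0.68  0.51 -0.78  1.95  0.47  0.87  1.22] F [-0.28 -0.16  0.59] M [ 0.121 -0.15  -0.024] j7 -0.006395462405635044 0.0028473121866883114 0.0
```

View pics/c4.png

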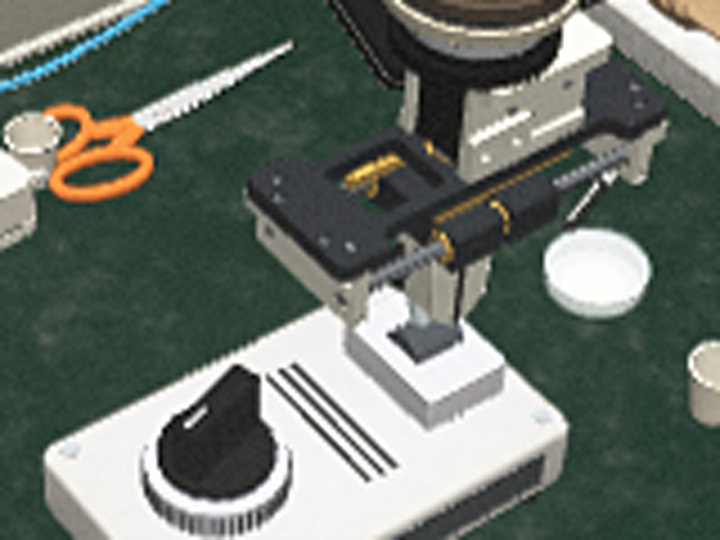

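The fingers stand over the clamp block with the ball behind them, and the dish and crucible are untouched. I'll keep pushing in small steps.

Request:
{"fn": "drive_tool", "kwargs": {"commands": [[[0,0,0],[-0.4,0,0],-1],[[0,0,0],[-0.6,0,0],-1],[[0,0,0],[-0.6,0,0],-1],[[0,0,0],[-0.6,0,0],-1]]}}

```text
clock: 23.9
position: [0.5045, -0.1026, 0.1066]
ee_rot: [0.001, 3.142, 0.0]
force: [-0.7, -0.5, -1.3]
width: 0.006
gripper_force: 0.3
```

Request:
{"fn": "drive_tool", "kwargs": {"commands": [[[0,0,0],[-0.3,0,0],-1],[[0,0,0],[-0.4,0,0],-1],[[0,0,0],[-0.4,0,0],-1]]}}

```text
clock: 24.15
position: [0.5053, -0.1027, 0.1062]
ee_rot: [-0.001, -3.135, 0.002]
force: [-12.8, -0.4, 8.9]
width: 0.007
gripper_force: 6.4
```

That was the clamp's end stop. I'll retreat.

Request:
{"fn": "drive_tool", "kwargs": {"commands": [[[0,0,0],[2,0,0],-1],[[0,0,0],[5,0,0],-1],[[0,0,0],[6,0,-3],-1],[[0,0,0],[6,0,-7],-1],[[0,0,0],[6,0,-11],-1],[[0,0,0],[6,6,-14],-1],[[0,0,0],[6,-4,-14],-1],[[0,0,0],[6,-8,-14],-1],[[0,0,0],[6,-12,-14],-1],[[0,0,0],[6,-16,-14],-1],[[0,0,0],[6,-20,-14],-1],[[0,0,0],[6,-24,-14],-1],[[0,0,0],[6,-24,-14],-1],[[0,0,0],[6,-24,-14],-1],[[0,0,0],[6,-24,-14],-1]]}}

```text
clock: 25.4
position: [0.448, -0.3443, 0.2463]
ee_rot: [0.007, 3.141, 0.001]
force: [0.3, 1.9, -0.3]
width: 0.004
gripper_force: 0.0
```

```bash
python3 st.py; python3 - <<'E'
from h import *
a=cams.get_image("top"); cv2.imwrite("pics/t5.png",a); b=cams.get_image("scene"); cv2.imwrite("pics/s5.png",b)
cv2.imwrite("pics/c5.png",cv2.resize(np.hstack([a[160:260,270:400],b[150:250,280:420]]),None,fx=2.9,fy=2.9,interpolation=cv2.INTER_CUBIC))
ct=cams.camera_info("top")
g=a[195:218,298:323].min(2); ys,xs=np.where(g>0)
for q in [a[199:213,300:322]]:
    m=q.min(2).astype(int); print(m)
E
```

```text
25.4 [ 0.448  -0.3443  0.2463] yaw 89.75 [ 1.13  0.44 -0.8   1.65  0.33  1.2   1.82] F [ 0.28  1.9  -0.31] M [ 0.109 -0.169  0.041] j7 0.24030986241996288 0.004113777906550947 0.0
[[228 176 102  73  68  73  72  75  72  72  77  72  76  76  74  72  68  69
  100 204 232 232]
 [187 118  80  73  72  69  73  75  73  73  74  68  68  70  73  62  55  53
   70 142 213 230]
 [138  83  72  72  71  73  75  73  73  72  73  68  60  53  58  54  58  61
   55  78 147 219]
 [ 99  75  74  76  77  69  68  70  66  60  56  58  53  54  63  62  67  67
   63  65 135 218]
 [ 95  73  72  68  68  65  58  55  55  58  63  67  70  65  67  66  63  67
   67  59 100 207]
 [ 84  70  60  58  55  59  62  65  67  69  68  71  69  69  70  70  71  69
   69  58  88 177]
 [ 75  59  58  68  78  95  90  75  71  69  69  72  70  72  75  65  72  69
   66  57  85 172]
 [ 75  81  98 120 131 157 139  97  75  74  67  71  69  68  67  62  56  45
   46  54  86 174]
 [ 84 120 167 200 210 185 128  81  70  68  66  64  56  54  47  42  48  56
   67  72  88 172]
 [ 95 140 163 133 106  93  77  64  60  52  50  48  47  52  62  70  72  72
   74  75  96 182]
 [110  77  83  73  63  54  57  50  44  51  55  63  72  70  74  76  73  76
   73  81 128 214]
 [122  64  52  50  52  46  52  60  71  71  70  75  74  75  72  75  74  74
   73  92 178 226]
 [165  87  57  57  65  72  72  73  72  71  76  73  72  73  76  76  75  74
   75 109 213 231]
 [193 128  86  72  71  75  70  73  72  72  72  70  74  71  74  73  72  77
   96 157 220 230]]
```

View pics/c5.png

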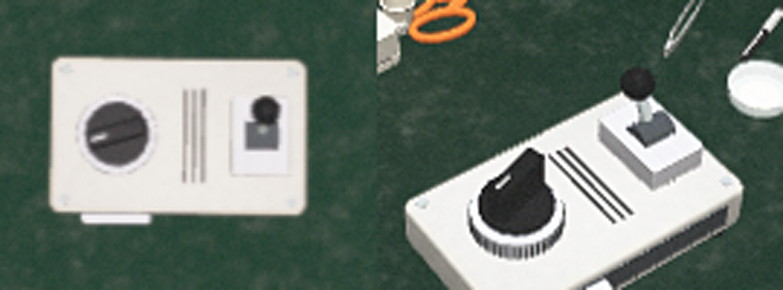

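The lever leans to the back (ball at crop (265,110)) and the dial mark is unchanged. I'll measure the ball position and the dial angle.

```bash
python3 - <<'E'
from h import *
ct=cams.camera_info("top"); c=cams.camera_info("scene")
def blob(im,box,th):
    u0,v0,u1,v1=box; m=((im[v0:v1,u0:u1].max(2)<th)*255).astype(np.uint8)
    n,l,s,ce=cv2.connectedComponentsWithStats(m); k=1+np.argmax(s[1:,4]); print(s[k],ce[k]); return ce[k]+[u0,v0]
for f,b,cc in(("top0",(348,190,374,222),ct),("t5",(348,190,374,222),ct),("scene0",(365,172,400,210),c),("s5",(355,165,395,200),c)):
  for th in(50,65): p=blob(cv2.imread(f"pics/{f}.png"),b,th); print(f,p,ray(cc,p,.114))
for x in(.487,.527,.523): print(x,proj(ct,(x,-.1025,.114)),proj(c,(x,-.1025,.114)))
P,Q=ray(ct,(301.7,208.2),.115),ray(ct,(305.8,206.5),.115)
print("dial",np.degrees(np.arctan2(*(P-Q)[[1,0]])))
for f,u,v in(("v",205,206),):pass
a=cv2.imread("pics/top0.png").astype(int);b=cv2.imread("pics/t5.png").astype(int)
for n,(u,v) in dict(vial=(205,206),dish=(416,195),cruc=(412,235)).items(): print(n,np.abs(a-b)[v-14:v+14,u-14:u+14].max())
E
```

```text
[10 18  7  8 34] [13.08823529 21.38235294]
top0 [361.08823529 211.38235294] [ 0.49381197 -0.10249421  0.114     ]
[ 9 18  9  9 60] [13.18333333 21.48333333]
top0 [361.18333333 211.48333333] [ 0.49356483 -0.10273023  0.114     ]
[10  4  7  8 29] [12.65517241  7.75862069]
t5 [360.65517241 197.75862069] [ 0.52753957 -0.10131284  0.114     ]
[10  4  8  9 54] [13.24074074  7.98148148]
t5 [361.24074074 197.98148148] [ 0.52700171 -0.10276599  0.114     ]
[10  9 11 12 91] [14.87912088 14.94505495]
scene0 [379.87912088 186.94505495] [ 0.49316606 -0.10465689  0.114     ]
[  8   1  24  29 186] [17.87634409 13.89247312]
scene0 [382.87634409 185.89247312] [ 0.4919368  -0.11205434  0.114     ]
[ 9  8 12 11 96] [14.35416667 13.27083333]
s5 [369.35416667 178.27083333] [ 0.52754047 -0.1029432   0.114     ]
[  0   0  39  23 330] [16.34545455 10.35454545]
s5 [371.34545455 175.35454545] [ 0.53231889 -0.11240532  0.114     ]
0.487 [361.08176212 214.1396883 ] [380.92539943 188.99809523]
0.527 [361.13342412 197.9810508 ] [369.3499681  178.48968341]
0.523 [361.12826912 199.59341207] [370.48516445 179.52023772]
dial 113.12786240821697
vial 13
dish 10
cruc 11
```

```bash
python3 - <<'E'
from h import *
ct=cams.camera_info("top")
for f in("top0","t5"):
    g=cv2.imread(f"pics/{f}.png").min(2).astype(float)
    yy,xx=np.mgrid[199:214,302:313] if 0 else np.mgrid[201:212,301:309]
    w=np.clip(g[201:212,301:309]-85,0,None); p=((w*xx).sum()/w.sum(),(w*yy).sum()/w.sum()); P=ray(ct,p,.115)-[.508,.0254,.115]
    print(f,p,P,np.degrees(np.arctan2(P[1],P[0])))
E
```

```text
top0 (np.float64(303.6565853658537), np.float64(203.4370731707317)) [ 3.95160915e-03  1.43181957e-02 -1.38777878e-17] 74.57128642456168
t5 (np.float64(303.59332638164756), np.float64(206.9541188738269)) [-4.74588026e-03  1.43721912e-02 -1.38777878e-17] 108.27387999088116
```

```bash
python3 -c "
from cell import job
print(job.sign_off())"
```

```text
the job is handed in; nothing more can be done
None
```

I handed the job in: the dial met its end stop and was turned back four clicks (78°, last measured within about 2° of target), the clamp lever is fully over, and the vial, dish and crucible did not move. One early probe briefly read about 0.5 N m at the wrist, over the 0.4 N m limit, so that press on the stop may have been too hard (no failure was reported).

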